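# Sort the cutlery and the seasonings back into their holders

## Robot

A 6-joint arm with a two-finger parallel gripper is mounted at the origin on a cart in front of the work surface, level with it; the furniture and walls round the work are solid. World frame = base frame: x ahead of the robot, y to its left, z up, the work surface at z = 0. Lengths are in m, angles in degrees, forces in N, time in s.
With the tool pointing down it reaches from about 0.375 to 0.9 m from the base axis. Payload 3.1 kg.
Tool frame: the origin (TCP) lies on the centre line of the jaws, within the pads' length; the fingertips stand finger_overhang ahead of it and the grasp point (between the pads) lies 5 mm behind it (finger_overhang is the distance from the TCP to the fingertips, in m); z points along the fingers, y is the line along which they close (so a half turn about z gives the same grasp; the last joint's range is limited). The gripper opens to 87 mm and grips with 3 to 60 N. Pads are 19 mm wide; open, the fingers measure 117 mm over their backs; the gripper's body (75 mm by 190 mm) begins 51 mm behind the grasp point.
Start: joints at [60.934, 30.224, 82.088, -0, 67.689, -10.227], TCP at [0.202, 0.592, 0.237] pointing down, gripper open.
Joint ranges: [-176.69, 176.69], [-43.24, 126.21], [12.49, 139.97], [-82, 262], [0, 151.66], [-163.58, 163.58]. Speed limits (degrees/s): [159.86, 159.86, 180, 180, 180, 180].

## Interface

Orientations are given as a 3x3 rotation matrix whose columns are the frame's x, y, z axes.
In Python, from rig import read_state, capture, calibration, hand_in, finger_overhang gives the robot as it stands.
- The arm moves only by the tool send_rows, never from a script. Its argument "plan" is a list of rows, each a list of 5 numbers: the closure in counts, from 0 (fully open) to 255 (shut), then the shift along the tool's x, y, z in m, then the turn about the tool's z in rad. A call has 1 to 20 rows; each row shifts and turns the commanded pose from where the row before left it, along the tool's axes as they then stand; what a row does not reach is not made up. A row lasts 1/12 s, in which the tool goes at most 41.7 mm and 7.16 degrees, less where a joint would pass 70% of its speed; a pose out of reach is approached as far as the arm can. A call is refused whole if a number of a shift passes 0.0417 or a number of a turn 0.125, either way. A call with a gripper value outside its range is refused whole. The fingers move at their own pace and stop on an object; the grip force is fixed at half the most. Time passes only in rows, so rows that do not move let the fingers close. It gives the time, the measured TCP pose, the force, the opening and the grip force at its end, in the units of the state.
- read_state(): the state, without advancing time (a new reading comes with each control period).
- capture(name): name is "scene" or "top"; returns (picture, depth): 420x560x3 uint8, blue, green, red; 420x560 float32, m along the optical axis (not along the pixel's ray), 0 where there is no reading.
- calibration(name): a dict with "fx", "fy", "cx", "cy" (pixels), "xyz" and "rotation" of the camera in the world. Camera axes: x right, y down, z forward; pixel columns grow to the right and rows downward; lengths in m; the calibration is good to about 2 mm. A picture is of the moment at which its call begins. calibration takes no time and is no camera call.
- hand_in(): hands the job in; it is judged then, once.
The state is a dict: "time_s": time; "joint_positions": joint angles; "qvel": joint speeds; "tau": joint torques, N m; "position": TCP position; "tcp_rot": TCP orientation; "force": force on the tool from outside, world axes, zero at the start; "moment": the same for the moment, N m; "opening": opening from 0.0 (shut) to 1.0 (fully open); "grasp_force": force on a finger pad.
Only numpy, scipy, OpenCV 4.12 (cv2) and the standard library are available. Lean on these libraries where they do the work, as an engineer would, in place of code of your own. Each camera call takes 0.05 s, during which the arm holds its last target. There are 200 camera calls.

## Task

Tidy the worktop. Lay the teaspoon and the yellow peeler flat and right way up in the light cutlery tray, one in each of its two bays, and stand the wooden pepper mill in the large well and the red-capped spice jar from the front of the worktop in the small well of the dark seasoning block, both upright and right down on the floor of their wells. Do not tip the mill or the jar over on the way, and leave the mug, the lemon and the jam jar where they are.

Things in the scene. Friction and masses are not known exactly. Their poses are not given: they have to be found in the camera images.
- pepper_mill: Turned pepper mill of brown wood, 170 mm tall, standing upright, 0.18 kg. Body 58 mm across at its widest up to 122 mm, above it a round head 49 mm across from 123 to 159 mm (good to grip, at about 140 mm), and a 12 mm knob up to 170 mm. Head does not turn. Origin: centre of its underside; z up along the mill.
- spice_jar: Round spice jar with a red cap, the only one that stands on the open front half of the worktop; 106 mm tall, upright, 0.11 kg. Body 42 mm across, red cap 45 mm across from 85 to 106 mm. Origin: centre of its underside; z up.
- teaspoon: Steel teaspoon lying flat, 139 mm long, 30 mm wide at the bowl, at most 10 mm high, 20 g. Origin: middle of its length and width, at its underside; x along the spoon towards the bowl, z up. To be gripped across its length at the origin, fingertips close to the surface.
- peeler: Vegetable peeler with a yellow handle, lying flat, 170 mm long, 0.08 kg. Handle 24 mm wide and 17 mm high from x = -85 to +20 mm, blade 14 mm wide and 6 mm high from there to x = +85 mm. Origin: middle of its length, at its underside; x points along it from handle to blade (tipped about 4 degrees as it lies), z up. To be gripped across the handle at about x = -20 mm.
- cutlery_tray: Open light wooden cutlery tray, fixed, 200 x 171 x 26 mm; walls, floor and divider 5 mm thick. The divider runs along the tray's x (long) axis and parts it into two equal bays, each 190 mm long (x), 78 mm wide (y), 21 mm deep; their floors' centres are at x = 0, y = +42 and -42 mm, z = 5 mm in the tray's frame. Either thing may go in either bay. Origin: centre of the underside; z up.
- seasoning_block: Dark wooden block, fixed, any yaw, 175 (x) x 100 (y) x 45 mm, with two square wells 37 mm deep: the large one (82 x 82 mm, for the mill) centred at x = +38 mm, y = 0, the small one (64 x 64 mm, for the jar) at x = -45 mm, y = 0 in the block's frame, floors at z = 8 mm. Origin: centre of the underside; z up.
- spotted_mug: Bystander: white mug with grey spots, 82 mm across, 117 mm with its handle, 91 mm tall. Origin: centre of the underside's bounding box. Leave it alone.
- lemon: Bystander: yellow lemon, 83 x 58 x 58 mm. Origin at its underside. Leave it alone. Above the back of the worktop hang wall cabinets, underside 500 mm up, front edge at about x = 0.60 m: keep the arm clear of them.
- jam_jar: Bystander: jam jar with red jam, 62 mm across, 99 mm tall. Origin: centre of its underside. Leave it alone.
Not all that is in view belongs to the job. Leave any pink look-alike of the peeler alone.

How it is judged (in metres and radians):
At the end, for the whole second after the job is handed in: Mill in the large and jar in the small well, 15 mm about its centre, on its floor within 5 mm, upright within 0.1 rad. Teaspoon and peeler one in each bay, origin 40 mm along and 36 mm across about its centre, within 6 mm of its floor and 0.15 rad of flat. All at rest (x of pepper_mill in the frame of seasoning_block between 0.023 and 0.053 m and y of pepper_mill in the frame of seasoning_block between -0.015 and 0.015 m and z of each of pepper_mill, spice_jar in the frame of seasoning_block below 0.013 m and angle between each of pepper_mill, spice_jar's own z axis and vertical below 0.1 rad and x of spice_jar in the frame of seasoning_block between -0.06 and -0.03 m and y of spice_jar in the frame of seasoning_block between -0.015 and 0.015 m and ((x of teaspoon in the frame of cutlery_tray between -0.04 and 0.04 m and y of teaspoon in the frame of cutlery_tray between 0.006 and 0.078 m and z of each of teaspoon, peeler in the frame of cutlery_tray below 0.011 m and angle between each of teaspoon, peeler's own z axis and vertical below 0.15 rad and x of peeler in the frame of cutlery_tray between -0.04 and 0.04 m and y of peeler in the frame of cutlery_tray between -0.078 and -0.006 m) or (x of teaspoon in the frame of cutlery_tray between -0.04 and 0.04 m and y of teaspoon in the frame of cutlery_tray between -0.078 and -0.006 m and z of each of teaspoon, peeler in the frame of cutlery_tray below 0.011 m and angle between each of teaspoon, peeler's own z axis and vertical below 0.15 rad and x of peeler in the frame of cutlery_tray between -0.04 and 0.04 m and y of peeler in the frame of cutlery_tray between 0.006 and 0.078 m)) and linear speed of each of pepper_mill, spice_jar, teaspoon, peeler below 0.02 m/s); the robot touches nothing.
It fails at once if the pepper mill is tipped over (angle between pepper_mill's own z axis and vertical above 0.7 rad).
It fails at once if the spice jar is tipped over (angle between spice_jar's own z axis and vertical above 0.7 rad).
It fails at once if the mug is pushed away (distance of spotted_mug from where it was at the start of the episode above 0.03 m).
It fails at once if the lemon is pushed away (distance of lemon from where it was at the start of the episode above 0.03 m).
It fails at once if the jam jar is pushed away (distance of jam_jar from where it was at the start of the episode above 0.03 m).
It also fails if it takes over 115 s, if anything falls off the work surface, if the arm or the gripper's body presses on something with over 40 N, if the wrist force passes 120 N, or if a joint passes its speed limit or range.

## Working session

There is one attempt and no reset: what is moved stays moved. The work goes in short steps, Python scripts to look and compute and a tool call to move; the robot and the scene stay as the last step left them, time stands still between calls to the robot, and variables do not carry over. Pictures are saved under pics/ and viewed, at most 14 in all, crops included, and the job is handed in when it is done.

Besides the shell and the picture viewer there is one more tool, called after "Call:" by a JSON object that holds its "op" and its "data", one argument or row to a line. send_rows: Moves the arm, as the interface text tells. Its arguments: {"type":"object","properties":{"plan":{"type":"array","items":{"type":"array","items":{"type":"number"}}}},"required":["plan"]}

```bash
ls; mkdir -p pics
python3 - <<'E'
from rig import *
import cv2,numpy as np
for n in("scene","top"):
    p,d=capture(n);cv2.imwrite(f"pics/{n}0.png",p);np.savez(f"{n}0.npz",p=p,d=d);print(n,calibration(n))
s=read_state();print(s,finger_overhang if not callable(finger_overhang) else finger_overhang())
E
```

```text
pics
scene {'fx': 437.80770795537956, 'fy': 437.80770795537956, 'cx': 278.749862404614, 'cy': 213.7355535544866, 'xyz': array([-0.67869366,  0.76993912,  0.68008296]), 'rotation': array([[-0.45940687, -0.36783098,  0.80848358],
       [-0.88819371,  0.18248706, -0.42167571],
       [ 0.0075676 , -0.91181075, -0.41054098]])}
top {'fx': 456.9278254320807, 'fy': 456.9278254320807, 'cx': 281.70509960475596, 'cy': 207.42016200130018, 'xyz': array([-0.04611644, -0.0740317 ,  1.48238787]), 'rotation': array([[ 0.37197527, -0.84326022,  0.38800335],
       [-0.92818736, -0.3424618 ,  0.14556144],
       [ 0.01013015, -0.41428506, -0.9100908 ]])}
{'time_s': 0.1, 'joint_positions': array([ 6.09330898e+01,  3.02726766e+01,  8.21496775e+01,  1.25670457e-03,
        6.76908642e+01, -1.02270834e+01]), 'qvel': array([ 0.00690412, -0.14928518, -0.25843394,  0.0682888 , -0.05825636,
        0.04405543]), 'tau': array([-5.12365168e-04, -4.40989316e+01, -1.77151859e+01,  6.35411404e-02,
        5.34311926e-02, -4.30196269e-05]), 'position': array([0.20147384, 0.59095634, 0.23567629]), 'tcp_rot': array([[-9.46422145e-01,  3.22930592e-01, -9.77752481e-04],
       [ 3.22931859e-01,  9.46420660e-01, -1.71729700e-03],
       [ 3.70797412e-04, -1.94103534e-03, -9.99998047e-01]]), 'force': array([0.03589416, 0.99693799, 0.68057682]), 'moment': array([-0.02484131,  0.02182799, -0.02034309]), 'grasp_force': 0.0, 'opening': 1.004644254844314} 0.014
```

View pics/scene0.png

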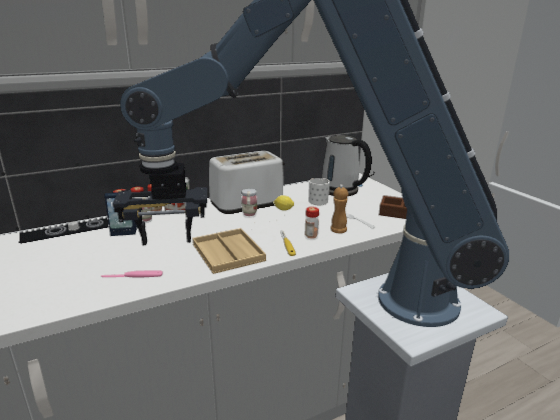

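View pics/top0.png

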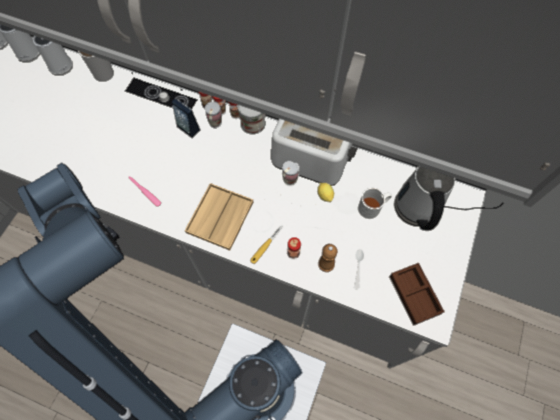

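Top view: the candidate spice jars are the red cap at (294,244), alone on the open front, and the red caps at the back at (207–245,100). The front one fits. The yellow peeler is at (266,245), and the pink look-alike at (145,190) is to be left. The spoon is at (360,267), mill at (329,256), block at (417,293) and tray at (220,216). I'll confirm in one enlarged crop and measure.

```bash
cat > h.py <<'E'
import cv2,numpy as np
from rig import *
def cloud(n,d):
    c=calibration(n);v,u=np.mgrid[:420,:560]
    q=np.stack([(u-c['cx'])/c['fx'],(v-c['cy'])/c['fy'],np.ones_like(u,float)],-1)
    return (q*d[...,None])@c['rotation'].T+c['xyz'], q@c['rotation'].T, c['xyz']
def plane(n,uv,z):   # pixels -> points on the plane at height z
    c=calibration(n);uv=np.atleast_2d(uv).astype(float)
    q=np.c_[(uv[:,0]-c['cx'])/c['fx'],(uv[:,1]-c['cy'])/c['fy'],np.ones(len(uv))]@c['rotation'].T
    return c['xyz']+q*((z-c['xyz'][2])/q[:,2])[:,None]
def proj(n,X):
    c=calibration(n);q=(np.atleast_2d(X)-c['xyz'])@c['rotation']
    return np.c_[q[:,0]/q[:,2]*c['fx']+c['cx'],q[:,1]/q[:,2]*c['fy']+c['cy']]
def rect(P):
    (c,(w,h),a)=cv2.minAreaRect((P[:,:2]*1000).astype(np.float32))
    return np.round(c,1),np.round((w,h),1),round(a,1)
E
python3 - <<'E'
from h import *
z=np.load("top0.npz");p,d=z['p'],z['d'];W,_,_=cloud("top",d)
hsv=cv2.cvtColor(p,cv2.COLOR_BGR2HSV);H,S,V=cv2.split(hsv)
print("table z",np.median(W[270:280,335:345,2]),np.median(W[200:210,265:275,2]))
def box(m,u0,v0,u1,v1):
    o=np.zeros_like(m);o[v0:v1,u0:u1]=m[v0:v1,u0:u1];return o
def rep(n,m):
    P=W[m&(d>0)];print(n,len(P),"mean",P.mean(0).round(4),"med",np.median(P,0).round(4),"zmax",P[:,2].max().round(3),"rect",rect(P))
rep("peeler yel",box((H>15)&(H<32)&(S>140),240,225,285,270))
rep("peeler h>4mm",box(W[...,2]>.004,245,222,284,270))
rep("jar cap",box(((H<8)|(H>172))&(S>140),280,225,310,262))
rep("jar top z>.1",box(W[...,2]>.1,280,225,310,262))
rep("mill head",box((W[...,2]>.122)&(W[...,2]<.16),312,230,345,275))
rep("mill >.15",box((W[...,2]>.15),312,230,345,275))
rep("spoon h",box((W[...,2]>.003),348,240,372,295))
rep("spoon col",box((V<215),348,243,372,292))
m=box((W[...,2]>.02),180,175,258,255);rep("tray rim",m)
m=box((W[...,2]>.038),385,255,450,330);rep("block rim",m)
P=W[m]
for nme,bx in(("jam",(278,155,302,188)),("lemon",(314,178,338,206)),("mug",(356,186,390,220))):
    rep(nme,box(W[...,2]>.03,*bx))
a=cv2.resize(p[150:330,180:450],None,fx=2.9,fy=2.9,interpolation=cv2.INTER_CUBIC);cv2.imwrite("pics/crop.png",a)
E
```

```text
table z -4.231196207715726e-05 0.0007522474079173502
peeler yel 124 mean [0.4017 0.1673 0.0142] med [0.4006 0.1675 0.0143] zmax 0.024 rect (array([406. , 166.4]), array([16.7, 95.4]), 74.7)
peeler h>4mm 428 mean [0.4273 0.1652 0.0096] med [0.4222 0.1645 0.0087] zmax 0.024 rect (array([429.5, 166.9]), array([171.4, 132.3]), 21.8)
jar cap 87 mean [0.4329 0.0608 0.105 ] med [0.4297 0.0586 0.1057] zmax 0.117 rect (array([435.9,  63.4]), array([38.6, 37.4]), 65.6)
jar top z>.1 147 mean [0.4382 0.0634 0.1063] med [0.4385 0.0635 0.1061] zmax 0.117 rect (array([438. ,  64.3]), array([43.6, 41.7]), 21.1)
mill head 182 mean [ 0.4386 -0.0516  0.1494] med [ 0.4371 -0.0519  0.151 ] zmax 0.16 rect (array([442.3, -51.7]), array([44.5, 47.6]), 25.6)
mill >.15 124 mean [ 0.4419 -0.0506  0.1569] med [ 0.4417 -0.0504  0.1561] zmax 0.174 rect (array([442.7, -50.2]), array([40.5, 38.6]), 78.0)
spoon h 366 mean [ 0.4815 -0.1588  0.0058] med [ 0.4848 -0.1594  0.0049] zmax 0.018 rect (array([ 482.1, -161.2]), array([190.8,  79.2]), 18.2)
spoon col 127 mean [ 0.4829 -0.1564  0.0052] med [ 0.5026 -0.1565  0.0049] zmax 0.015 rect (array([ 471.2, -161. ]), array([133.8,  24.5]), 14.5)
tray rim 400 mean [0.4663 0.353  0.025 ] med [0.4662 0.3514 0.0247] zmax 0.036 rect (array([467.7, 351.9]), array([173.6, 202.1]), 89.5)
block rim 724 mean [ 0.4595 -0.3504  0.0447] med [ 0.4612 -0.3481  0.0446] zmax 0.057 rect (array([ 454.6, -355.5]), array([175.5, 103.8]), 43.2)
jam 563 mean [0.7014 0.1791 0.0913] med [0.7074 0.1759 0.0968] zmax 0.156 rect (array([695. , 186.9]), array([61. , 90.9]), 0.2)
lemon 370 mean [0.6934 0.0399 0.049 ] med [0.6897 0.0382 0.0492] zmax 0.078 rect (array([690.7,  43.2]), array([81.4, 83.5]), 12.9)
mug 477 mean [ 0.699  -0.1283  0.0646] med [ 0.711  -0.1287  0.0658] zmax 0.096 rect (array([ 706. , -127.6]), array([ 80.1, 105.3]), 73.0)
```

View pics/crop.png

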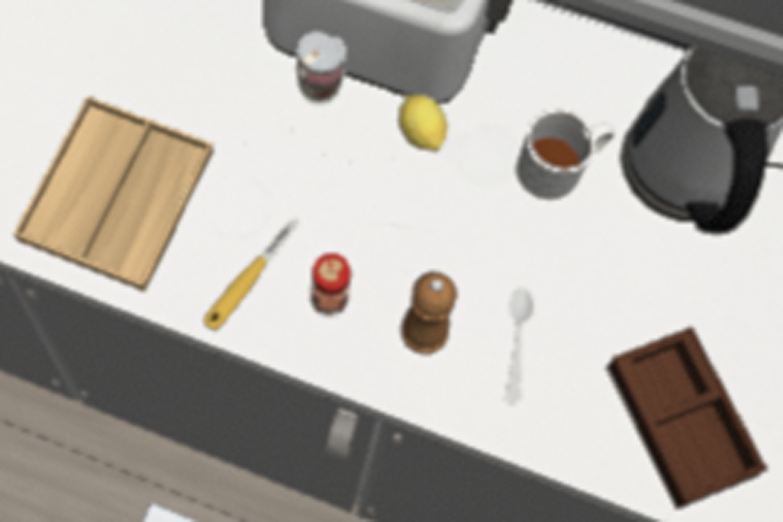

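The crop confirms the jar: red cap with a brown body at crop (331,272), alone at the front. All sizes match what was given (tray 174x202, block 175x104, cap disc 43, spoon 134). I'll turn the tool to yaw 0, so that tool x = world +Y, tool y = world +X and tool z = down.

Call:
{"op": "send_rows", "data": {
  "plan": [
    [0, 0, 0, 0, 0.124],
    [0, 0, 0, 0, 0.124],
    [0, 0, 0, 0, 0.124],
    [0, 0, 0, 0, 0.124],
    [0, 0, 0, 0, 0.124],
    [0, 0, 0, 0, 0.124],
    [0, 0, 0, 0, 0.124],
    [0, 0, 0, 0, 0.124],
    [0, 0, 0, 0, 0.124],
    [0, 0, 0, 0, 0.124],
    [0, 0, 0, 0, 0]
  ]
}}

```text
time_s: 1.02
position: [0.2016, 0.5912, 0.236]
tcp_rot: [[0.0, 1.0, -0.001], [1.0, -0.0, -0.001], [-0.001, -0.001, -1.0]]
force: [-0.3, -1.0, 1.2]
opening: 1.0
grasp_force: 0.0
```

Call:
{"op": "send_rows", "data": {
  "plan": [
    [0, -0.02, 0.007, 0, 0],
    [0, -0.034, 0.0152, 0, 0],
    [0, -0.034, 0.0152, 0, 0],
    [0, -0.034, 0.0152, 0, 0],
    [0, -0.034, 0.0152, 0, 0],
    [0, -0.034, 0.0152, 0, 0],
    [0, -0.034, 0.0152, 0, 0],
    [0, -0.034, 0.0152, 0, 0],
    [0, -0.034, 0.0152, 0, 0],
    [0, -0.034, 0.0152, 0, 0],
    [0, -0.034, 0.0152, 0, 0],
    [0, -0.034, 0.0152, 0, 0],
    [0, -0.034, 0.0152, 0, 0],
    [0, -0.034, 0.0152, 0, 0],
    [0, -0.034, 0.0152, 0, 0],
    [0, -0.034, 0.0152, 0, 0],
    [0, 0, 0, 0, 0],
    [0, 0, 0, 0, 0]
  ]
}}

```text
time_s: 2.52
position: [0.4387, 0.0602, 0.2365]
tcp_rot: [[-0.0, 1.0, 0.0], [1.0, 0.0, 0.0], [0.0, 0.0, -1.0]]
force: [-0.3, 0.6, 0.1]
opening: 1.004
grasp_force: 0.0
```

Run:
```python
from h import *
s=read_state();print(s['position'].round(4),s['tcp_rot'].round(3).tolist(),s['joint_positions'].round(1),s['time_s'])
z=np.load("top0.npz");p,d=z['p'],z['d'];W,_,_=cloud("top",d)
H,S,V=cv2.split(cv2.cvtColor(p,cv2.COLOR_BGR2HSV))
def line(n,m,box,zz):
    u0,v0,u1,v1=box;o=np.zeros_like(m);o[v0:v1,u0:u1]=m[v0:v1,u0:u1]
    k,l,st,_=cv2.connectedComponentsWithStats(o.astype(np.uint8));o=l==1+st[1:,4].argmax()
    vu=np.argwhere(o);P=plane("top",vu[:,::-1],zz)[:,:2];c=P.mean(0);w,E=np.linalg.eigh(np.cov((P-c).T));e=E[:,1]*np.sign(E[0,1]);t=(P-c)@e
    print(n,len(P),"axis deg",np.degrees(np.arctan2(e[1],e[0])).round(1),"ends",(c+e*t.min()).round(4),(c+e*t.max()).round(4),"len",np.ptp(t).round(4),"mid",(c+e*(t.min()+t.max())/2).round(4))
line("handle",((H>15)&(H<35)&(S>110)),(240,220,285,272),.012)
line("peeler",(V<205)|(S>60),(240,222,286,272),.008)
line("spoon",(V<222),(345,240,375,295),.003)
# block: rim rectangle and the two wells (low points inside)
m=np.zeros(d.shape,bool);m[255:332,380:452]=True
r=m&(W[...,2]>.038)&(W[...,2]<.052);P=W[r]
c,wh,a=rect(P);print("block",c,wh,a)
e=np.array([np.cos(np.radians(a)),np.sin(np.radians(a))])*(1 if wh[0]>wh[1] else 0)
D=m&(W[...,2]>.002)&(W[...,2]<.02)
t=(W[D][:,:2]-c/1000)@e;q=(W[D][:,:2]-c/1000)@np.array([-e[1],e[0]])
k=(abs(t)<.08)&(abs(q)<.035);print("floor hist along e",np.histogram(t[k],np.arange(-.09,.091,.01)))
t=(P[:,:2]-c/1000)@e;q=(P[:,:2]-c/1000)@np.array([-e[1],e[0]]);k=abs(q)<.025
print("rim hist",np.histogram(t[k],np.arange(-.09,.091,.006)))
```

```text
[0.4387 0.0602 0.2365] [[-0.0, 1.0, 0.0], [1.0, 0.0, 0.0], [0.0, 0.0, -1.0]] [ -6.7  16.2 107.2   0.   56.6  -6.7] 2.5167
handle 142 axis deg -14.9 ends [0.357  0.1795] [0.4551 0.1534] len 0.1015 mid [0.406  0.1664]
peeler 236 axis deg -15.0 ends [0.3554 0.1809] [0.5128 0.1387] len 0.1629 mid [0.4341 0.1598]
spoon 173 axis deg 12.3 ends [ 0.4024 -0.1737] [ 0.5373 -0.1444] len 0.138 mid [ 0.4699 -0.1591]
block [ 454.6 -355.5] [175.5 103.8] 43.2
floor hist along e (array([ 0, 42, 60, 58, 60, 60, 54, 56, 58, 24, 10, 45, 50, 47, 46, 50, 37,
        0]), array([-9.00000000e-02, -8.00000000e-02, -7.00000000e-02, -6.00000000e-02,
       -5.00000000e-02, -4.00000000e-02, -3.00000000e-02, -2.00000000e-02,
       -1.00000000e-02, -4.16333634e-17,  1.00000000e-02,  2.00000000e-02,
        3.00000000e-02,  4.00000000e-02,  5.00000000e-02,  6.00000000e-02,
        7.00000000e-02,  8.00000000e-02,  9.00000000e-02]))
rim hist (array([15, 27,  0,  0,  0,  0,  0,  0,  0,  0,  0,  0,  0,  0,  0, 17, 33,
        4,  0,  0,  0,  0,  0,  0,  0,  0,  0, 12, 27, 17]), array([-9.00000000e-02, -8.40000000e-02, -7.80000000e-02, -7.20000000e-02,
       -6.60000000e-02, -6.00000000e-02, -5.40000000e-02, -4.80000000e-02,
       -4.20000000e-02, -3.60000000e-02, -3.00000000e-02, -2.40000000e-02,
       -1.80000000e-02, -1.20000000e-02, -6.00000000e-03,  8.32667268e-17,
        6.00000000e-03,  1.20000000e-02,  1.80000000e-02,  2.40000000e-02,
        3.00000000e-02,  3.60000000e-02,  4.20000000e-02,  4.80000000e-02,
        5.40000000e-02,  6.00000000e-02,  6.60000000e-02,  7.20000000e-02,
        7.80000000e-02,  8.40000000e-02,  9.00000000e-02]))
```

Block: the large well is on the robot-right side at about (0.427,-0.3815), the small well at (0.487,-0.325). Now down onto the jar cap and grip.

Call:
{"op": "send_rows", "data": {
  "plan": [
    [0, 0.0035, 0, 0.01, 0],
    [0, 0, 0, 0.022, 0],
    [0, 0, 0, 0.022, 0],
    [0, 0, 0, 0.022, 0],
    [0, 0, 0, 0.022, 0],
    [0, 0, 0, 0.022, 0],
    [0, 0, 0, 0.015, 0],
    [0, 0, 0, 0.0075, 0],
    [0, 0, 0, 0, 0],
    [120, 0, 0, 0, 0],
    [140, 0, 0, 0, 0],
    [255, 0, 0, 0, 0],
    [255, 0, 0, 0, 0],
    [255, 0, 0, 0, 0],
    [255, 0, 0, 0, 0],
    [255, 0, 0, 0, 0]
  ]
}}

```text
time_s: 3.85
position: [0.438, 0.0654, 0.0944]
tcp_rot: [[-0.002, 1.0, 0.001], [1.0, 0.002, -0.0], [-0.0, 0.001, -1.0]]
force: [-0.3, 0.3, -1.0]
opening: 0.55
grasp_force: 0.0
```

Call:
{"op": "send_rows", "data": {
  "plan": [
    [255, 0, 0, 0, 0],
    [255, 0, 0, 0, 0],
    [255, 0, 0, 0, 0],
    [255, 0, 0, 0, 0],
    [255, 0, 0, 0, 0],
    [255, 0, 0, 0, 0]
  ]
}}

```text
time_s: 4.35
position: [0.4381, 0.0654, 0.0942]
tcp_rot: [[-0.002, 1.0, 0.001], [1.0, 0.002, -0.0], [-0.0, 0.001, -1.0]]
force: [-0.0, -0.1, 4.2]
opening: 0.505
grasp_force: 30.0
```

Call:
{"op": "send_rows", "data": {
  "plan": [
    [255, 0, 0, -0.008, 0],
    [255, 0, 0, -0.02, 0],
    [255, 0, 0, -0.03, 0],
    [255, 0, 0, -0.03, 0],
    [255, 0, 0, -0.03, 0],
    [255, 0, 0, -0.03, 0],
    [255, 0, 0, -0.03, 0],
    [255, 0, 0, -0.02, 0],
    [255, 0, 0, -0.008, 0],
    [255, 0, 0, 0, 0],
    [255, 0, 0, 0, 0]
  ]
}}

```text
time_s: 5.27
position: [0.4369, 0.0656, 0.2993]
tcp_rot: [[-0.002, 1.0, -0.002], [1.0, 0.002, 0.0], [0.0, -0.002, -1.0]]
force: [-0.2, -0.1, -1.4]
opening: 0.502
grasp_force: 30.0
```

Call:
{"op": "send_rows", "data": {
  "plan": [
    [255, -0.01, 0.002, 0, 0],
    [255, -0.02, 0.003, 0, 0],
    [255, -0.03, 0.004, 0, 0],
    [255, -0.03, 0.004, 0, 0],
    [255, -0.03, 0.004, 0, 0],
    [255, -0.03, 0.004, 0, 0],
    [255, -0.03, 0.004, 0, 0],
    [255, -0.03, 0.004, 0, 0],
    [255, -0.03, 0.004, 0, 0],
    [255, -0.03, 0.004, 0, 0],
    [255, -0.03, 0.004, 0, 0],
    [255, -0.03, 0.004, 0, 0],
    [255, -0.03, 0.004, 0, 0],
    [255, -0.03, 0.003, 0, 0],
    [255, -0.02, 0.001, 0, 0],
    [255, -0.01, 0, 0, 0],
    [255, 0, 0, 0, 0],
    [255, 0, 0, 0, 0]
  ]
}}

```text
time_s: 6.77
position: [0.4907, -0.3538, 0.2983]
tcp_rot: [[-0.001, 1.0, -0.003], [1.0, 0.001, 0.004], [0.004, -0.003, -1.0]]
force: [-0.0, 0.2, -1.2]
opening: 0.501
grasp_force: 30.0
```

Run:
```python
from h import *
s=read_state();print(s['position'].round(4),s['grasp_force'],s['joint_positions'].round(1))
p,d=capture("top");np.savez("top1.npz",p=p,d=d);W,_,_=cloud("top",d)
p2,d2=capture("scene")
cv2.imwrite("pics/t1.png",np.hstack([cv2.resize(p[130:350,250:500],None,fx=1.6,fy=1.6),cv2.resize(p2[100:320,310:470],None,fx=1.6,fy=1.6)]))
```

```text
[ 0.4907 -0.3538  0.2983] 29.988303878344595 [-46.4  25.2  80.6   0.   74.4 -46.4]
```

View pics/t1.png

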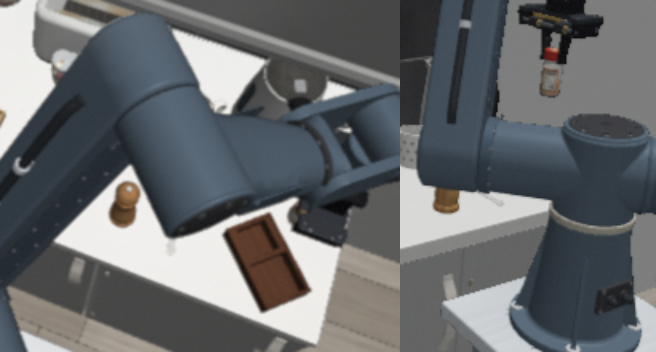

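Call:
{"op": "send_rows", "data": {
  "plan": [
    [255, 0.01, -0.001, 0, 0],
    [255, 0.012, -0.001, 0, 0],
    [255, 0.008, -0.001, 0, 0],
    [255, 0, 0, 0.01, 0],
    [255, 0, 0, 0.02, 0],
    [255, 0, 0, 0.03, 0],
    [255, 0, 0, 0.03, 0],
    [255, 0, 0, 0.03, 0],
    [255, 0, 0, 0.02, 0],
    [255, 0, 0, 0.008, 0],
    [255, 0, 0, 0, 0],
    [255, 0, 0, 0, 0]
  ]
}}

```text
time_s: 7.87
position: [0.4889, -0.3245, 0.1523]
tcp_rot: [[-0.002, 1.0, 0.0], [1.0, 0.002, -0.0], [-0.0, 0.0, -1.0]]
force: [0.8, -0.2, -1.0]
opening: 0.503
grasp_force: 30.0
```

Run:
```python
from h import *
s=read_state();print(s['position'].round(4))
p,d=capture("top");p2,d2=capture("scene")
for n in("top","scene"): print(n,proj(n,[[.4874,-.3247,.045],[.4269,-.3815,.045]]).round(0).tolist())
cv2.imwrite("pics/t2.png",np.hstack([cv2.resize(p[230:340,360:480],None,fx=3,fy=3),cv2.resize(p2[160:270,350:450],None,fx=3,fy=3)]))
```

```text
[ 0.4889 -0.3245  0.1523]
top [[410.0, 279.0], [423.0, 303.0]]
scene [[392.0, 201.0], [415.0, 204.0]]
```

View pics/t2.png

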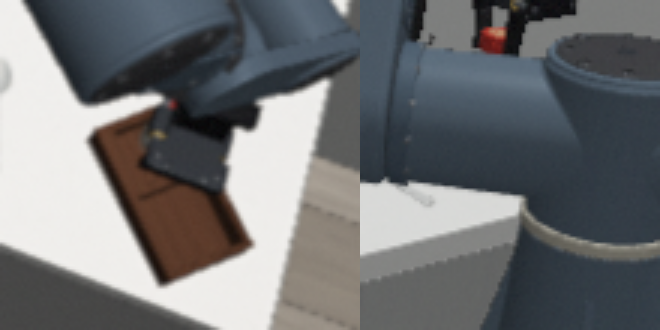

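The projected small-well centre, at crop (150,147), sits on the upper well. The jar itself is hidden behind the gripper, so I'll descend slowly and watch the force.

Call:
{"op": "send_rows", "data": {
  "plan": [
    [255, 0.001, -0.0015, 0.005, 0],
    [255, 0, 0, 0.008, 0],
    [255, 0, 0, 0.01, 0],
    [255, 0, 0, 0.01, 0],
    [255, 0, 0, 0.008, 0],
    [255, 0, 0, 0.004, 0],
    [255, 0, 0, 0.002, 0],
    [255, 0, 0, 0, 0],
    [255, 0, 0, 0, 0]
  ]
}}

```text
time_s: 8.72
position: [0.4872, -0.3235, 0.105]
tcp_rot: [[-0.002, 1.0, 0.0], [1.0, 0.002, -0.0], [-0.0, 0.0, -1.0]]
force: [-0.2, -0.3, -1.4]
opening: 0.504
grasp_force: 30.0
```

Call:
{"op": "send_rows", "data": {
  "plan": [
    [255, 0, 0, 0.001, 0],
    [255, 0, 0, 0.001, 0],
    [255, 0, 0, 0.001, 0],
    [255, 0, 0, 0, 0],
    [255, 0, 0, 0, 0]
  ]
}}

```text
time_s: 9.13
position: [0.4873, -0.3236, 0.1023]
tcp_rot: [[-0.002, 1.0, 0.001], [1.0, 0.002, -0.0], [-0.0, 0.001, -1.0]]
force: [0.5, -0.7, -1.0]
opening: 0.504
grasp_force: 30.0
```

Call:
{"op": "send_rows", "data": {
  "plan": [
    [0, 0, 0, 0, 0],
    [0, 0, 0, 0, 0],
    [0, 0, 0, 0, 0],
    [0, 0, 0, 0, 0],
    [0, 0, 0, 0, 0],
    [0, 0, 0, 0, 0],
    [0, 0, 0, -0.005, 0],
    [0, 0, 0, -0.01, 0],
    [0, 0, 0, -0.02, 0],
    [0, 0, 0, -0.03, 0],
    [0, 0, 0, -0.03, 0],
    [0, 0, 0, -0.03, 0],
    [0, 0, 0, -0.02, 0],
    [0, 0, 0, -0.005, 0],
    [0, 0, 0, 0, 0]
  ]
}}

```text
time_s: 10.38
position: [0.4879, -0.3241, 0.2546]
tcp_rot: [[-0.002, 1.0, 0.004], [1.0, 0.002, -0.004], [-0.004, 0.004, -1.0]]
force: [-0.1, 0.1, -0.7]
opening: 0.999
grasp_force: 0.0
```

Call:
{"op": "send_rows", "data": {
  "plan": [
    [0, 0.01, -0.002, 0, 0],
    [0, 0.02, -0.003, 0, 0],
    [0, 0.03, -0.005, 0, 0],
    [0, 0.03, -0.005, 0, 0],
    [0, 0.03, -0.005, 0, 0],
    [0, 0.03, -0.005, 0, 0],
    [0, 0.03, -0.005, 0, 0],
    [0, 0.03, -0.005, 0, 0],
    [0, 0.03, -0.005, 0, 0],
    [0, 0.02, -0.003, 0, 0],
    [0, 0.013, -0.0015, 0, 0],
    [0, 0, 0, 0, 0],
    [0, 0, 0, 0, 0]
  ]
}}

```text
time_s: 11.47
position: [0.4408, -0.0495, 0.2508]
tcp_rot: [[-0.004, 1.0, -0.003], [1.0, 0.004, 0.001], [0.001, -0.003, -1.0]]
force: [-0.2, 0.3, -0.1]
opening: 0.999
grasp_force: 0.0
```

Run:
```python
from h import *
s=read_state();print(s['position'].round(4))
p,d=capture("top");W,_,_=cloud("top",d)
m=np.zeros(d.shape,bool);m[250:335,380:452]=True
P=W[m&(W[...,2]>.1)&(W[...,2]<.125)];print("jar top",len(P),P.mean(0).round(4),rect(P) if len(P) else 0)
P=W[m&(W[...,2]>.038)&(W[...,2]<.052)];print("block",rect(P))
p2,_=capture("scene")
cv2.imwrite("pics/t3.png",np.hstack([cv2.resize(p[230:340,360:480],None,fx=3,fy=3),cv2.resize(p2[120:270,320:470],(330,330))]))
```

```text
[ 0.4408 -0.0495  0.2508]
jar top 176 [ 0.486  -0.3235  0.1136] (array([ 487.5, -323.7]), array([43. , 44.1]), 83.6)
block (array([ 454.9, -355.7]), array([175.7, 103.2]), 42.9)
```

View pics/t3.png

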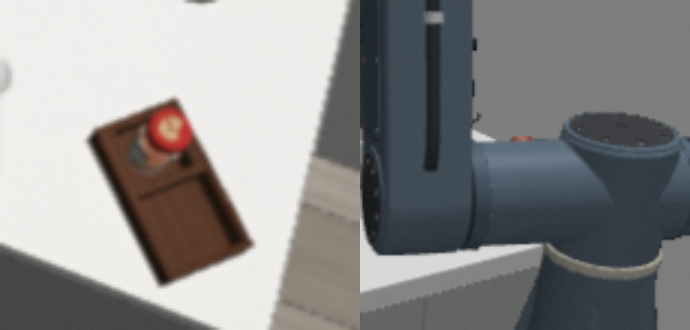

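The jar stands in the small well: top at z 0.1136 (expected 0.114), within about 1 mm of the well centre. Next, the mill.

Call:
{"op": "send_rows", "data": {
  "plan": [
    [0, -0.001, 0.0015, 0.01, 0],
    [0, 0, 0, 0.02, 0],
    [0, 0, 0, 0.025, 0],
    [0, 0, 0, 0.025, 0],
    [0, 0, 0, 0.02, 0],
    [0, 0, 0, 0.01, 0],
    [0, 0, 0, 0.005, 0],
    [0, 0, 0, 0, 0],
    [120, 0, 0, 0, 0],
    [255, 0, 0, 0, 0],
    [255, 0, 0, 0, 0],
    [255, 0, 0, 0, 0],
    [255, 0, 0, 0, 0],
    [255, 0, 0, 0, 0],
    [255, 0, 0, 0, 0],
    [255, 0, 0, 0, 0],
    [255, 0, 0, 0, 0],
    [255, 0, 0, 0, 0]
  ]
}}

```text
time_s: 13.07
position: [0.444, -0.0516, 0.1373]
tcp_rot: [[-0.002, 1.0, 0.001], [1.0, 0.002, -0.0], [-0.0, 0.001, -1.0]]
force: [0.7, 0.3, 3.4]
opening: 0.544
grasp_force: 30.0
```

Call:
{"op": "send_rows", "data": {
  "plan": [
    [255, 0, 0, -0.01, 0],
    [255, 0, 0, -0.02, 0],
    [255, 0, 0, -0.03, 0],
    [255, 0, 0, -0.03, 0],
    [255, 0, 0, -0.03, 0],
    [255, 0, 0, -0.015, 0],
    [255, 0, 0, -0.005, 0],
    [255, 0, 0, 0, 0]
  ]
}}

```text
time_s: 13.73
position: [0.4437, -0.0516, 0.2777]
tcp_rot: [[-0.002, 1.0, 0.002], [1.0, 0.002, -0.001], [-0.001, 0.002, -1.0]]
force: [-1.0, -0.4, -1.2]
opening: 0.542
grasp_force: 30.0
```

Call:
{"op": "send_rows", "data": {
  "plan": [
    [255, -0.01, -0.001, 0, 0],
    [255, -0.02, -0.001, 0, 0],
    [255, -0.03, -0.0015, 0, 0],
    [255, -0.03, -0.0015, 0, 0],
    [255, -0.03, -0.0015, 0, 0],
    [255, -0.03, -0.0015, 0, 0],
    [255, -0.03, -0.0015, 0, 0],
    [255, -0.03, -0.0015, 0, 0],
    [255, -0.03, -0.0015, 0, 0],
    [255, -0.03, -0.0015, 0, 0],
    [255, -0.03, -0.0015, 0, 0],
    [255, -0.02, -0.001, 0, 0],
    [255, -0.01, -0.001, 0, 0],
    [255, 0, 0, 0, 0],
    [255, 0, 0, 0, 0],
    [255, 0, 0, 0, 0]
  ]
}}

```text
time_s: 15.07
position: [0.4262, -0.3797, 0.276]
tcp_rot: [[-0.003, 1.0, -0.002], [1.0, 0.003, 0.003], [0.003, -0.002, -1.0]]
force: [-0.3, 0.3, -1.0]
opening: 0.542
grasp_force: 30.0
```

Call:
{"op": "send_rows", "data": {
  "plan": [
    [255, -0.0025, 0.0005, 0.01, 0],
    [255, 0, 0, 0.02, 0],
    [255, 0, 0, 0.025, 0],
    [255, 0, 0, 0.02, 0],
    [255, 0, 0, 0.01, 0],
    [255, 0, 0, 0.008, 0],
    [255, 0, 0, 0.008, 0],
    [255, 0, 0, 0.008, 0],
    [255, 0, 0, 0.008, 0],
    [255, 0, 0, 0.006, 0],
    [255, 0, 0, 0.003, 0],
    [255, 0, 0, 0.0015, 0],
    [255, 0, 0, 0, 0],
    [255, 0, 0, 0, 0]
  ]
}}

```text
time_s: 16.23
position: [0.4274, -0.3843, 0.1498]
tcp_rot: [[-0.002, 1.0, 0.0], [1.0, 0.002, -0.001], [-0.001, 0.0, -1.0]]
force: [0.0, 0.9, -0.6]
opening: 0.544
grasp_force: 30.0
```

Call:
{"op": "send_rows", "data": {
  "plan": [
    [255, 0.0015, 0, 0.0015, 0],
    [255, 0, 0, 0.001, 0],
    [255, 0, 0, 0.001, 0],
    [255, 0, 0, 0.0007, 0],
    [255, 0, 0, 0, 0],
    [255, 0, 0, 0, 0]
  ]
}}

```text
time_s: 16.73
position: [0.4273, -0.3826, 0.1454]
tcp_rot: [[-0.002, 1.0, 0.0], [1.0, 0.002, -0.0], [-0.0, 0.0, -1.0]]
force: [-0.8, 0.6, -0.1]
opening: 0.546
grasp_force: 30.0
```

Call:
{"op": "send_rows", "data": {
  "plan": [
    [0, 0, 0, 0, 0],
    [0, 0, 0, 0, 0],
    [0, 0, 0, 0, 0],
    [0, 0, 0, 0, 0],
    [0, 0, 0, 0, 0],
    [0, 0, 0, 0, 0],
    [0, 0, 0, -0.01, 0],
    [0, 0, 0, -0.02, 0],
    [0, 0, 0, -0.03, 0],
    [0, 0, 0, -0.03, 0],
    [0, 0, 0, -0.02, 0],
    [0, 0, 0, -0.01, 0],
    [0, 0, 0, 0, 0]
  ]
}}

```text
time_s: 17.82
position: [0.4282, -0.3837, 0.2686]
tcp_rot: [[-0.002, 1.0, 0.004], [1.0, 0.002, -0.005], [-0.005, 0.004, -1.0]]
force: [-0.2, 0.0, 0.3]
opening: 0.998
grasp_force: 0.0
```

Call:
{"op": "send_rows", "data": {
  "plan": [
    [0, 0.01, 0.002, 0, 0],
    [0, 0.02, 0.004, 0, 0],
    [0, 0.03, 0.006, 0, 0],
    [0, 0.03, 0.006, 0, 0],
    [0, 0.03, 0.006, 0, 0],
    [0, 0.03, 0.006, 0, 0],
    [0, 0.03, 0.006, 0, 0],
    [0, 0.025, 0.004, 0, 0],
    [0, 0.0185, 0.003, 0, 0],
    [0, 0, 0, 0, 0]
  ]
}}

```text
time_s: 18.65
position: [0.4679, -0.1539, 0.2632]
tcp_rot: [[-0.006, 1.0, -0.005], [1.0, 0.006, 0.005], [0.005, -0.005, -1.0]]
force: [0.3, -0.4, 0.2]
opening: 0.997
grasp_force: 0.0
```

Call:
{"op": "send_rows", "data": {
  "plan": [
    [0, 0, 0, 0, -0.12],
    [0, 0, 0, 0, -0.12],
    [0, 0, 0, 0, -0.12],
    [0, 0, 0, 0, -0.12],
    [0, 0, 0, 0, -0.12],
    [0, 0, 0, 0, -0.12],
    [0, 0, 0, 0, -0.12],
    [0, 0, 0, 0, -0.12],
    [0, 0, 0, 0, -0.12],
    [0, 0, 0, 0, -0.12],
    [0, 0, 0, 0, -0.12],
    [0, 0, 0, 0, -0.12],
    [0, 0, 0, 0, -0.12],
    [0, 0, 0, 0, -0.12],
    [0, 0, 0, 0, -0.12],
    [0, 0, 0, 0, 0],
    [0, 0, 0, 0, 0]
  ]
}}

```text
time_s: 20.07
position: [0.469, -0.1588, 0.2642]
tcp_rot: [[-0.974, -0.226, -0.002], [-0.226, 0.974, 0.001], [0.002, 0.002, -1.0]]
force: [0.8, -0.2, 0.6]
opening: 0.998
grasp_force: 0.0
```

Run:
```python
from h import *
s=read_state();print(s['position'].round(4),s['joint_positions'].round(1))
p,d=capture("top");W,_,_=cloud("top",d)
m=np.zeros(d.shape,bool);m[240:335,380:470]=True
P=W[m&(W[...,2]>.16)&(W[...,2]<.185)];print("mill top",len(P),P.mean(0).round(4),rect(P) if len(P) else 0)
P=W[m&(W[...,2]>.1)&(W[...,2]<.12)];print("jar top",len(P),P.mean(0).round(4))
p2,_=capture("scene")
cv2.imwrite("pics/t4.png",np.hstack([cv2.resize(p[220:340,330:480],None,fx=2.7,fy=2.7),cv2.resize(p2[120:270,320:470],(324,324))]))
R,x=s['tcp_rot'],s['position']
for a in(12.3,13,14.5): print(a, (R.T@np.r_[np.array([.4702,-.1597])-x[:2],0]).round(4))
```

```text
[ 0.469  -0.1588  0.2642] [ -31.7   18.2   98.3   -0.    63.6 -134.7]
mill top 125 [ 0.4263 -0.3783  0.166 ] (array([ 427.7, -378.8]), array([38.8, 40.3]), 40.7)
jar top 190 [ 0.4813 -0.3266  0.1126]
12.3 [-0.001  -0.0011 -0.    ]
13 [-0.001  -0.0011 -0.    ]
14.5 [-0.001  -0.0011 -0.    ]
```

View pics/t4.png

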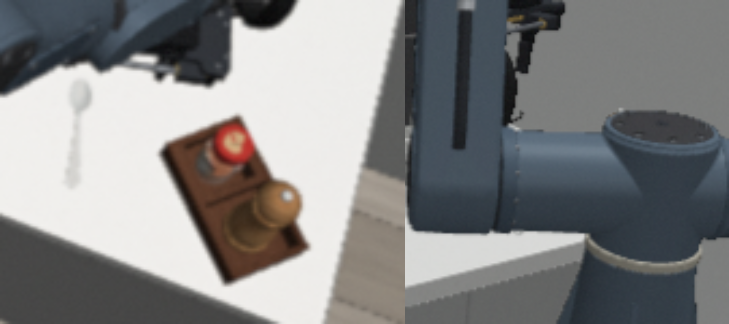

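Mill: head top at z 0.166 (expected 0.167), about 3 mm from the well centre, upright. Now down to the spoon.

Call:
{"op": "send_rows", "data": {
  "plan": [
    [120, -0.001, -0.001, 0.01, 0],
    [120, 0, 0, 0.02, 0],
    [120, 0, 0, 0.03, 0],
    [120, 0, 0, 0.03, 0],
    [120, 0, 0, 0.03, 0],
    [120, 0, 0, 0.03, 0],
    [120, 0, 0, 0.03, 0],
    [120, 0, 0, 0.025, 0],
    [120, 0, 0, 0.02, 0],
    [120, 0, 0, 0.01, 0],
    [120, 0, 0, 0.006, 0],
    [120, 0, 0, 0.003, 0],
    [120, 0, 0, 0.002, 0],
    [120, 0, 0, 0, 0],
    [120, 0, 0, 0, 0]
  ]
}}

```text
time_s: 21.42
position: [0.4716, -0.16, 0.0202]
tcp_rot: [[-0.973, -0.229, 0.002], [-0.229, 0.973, -0.001], [-0.001, -0.001, -1.0]]
force: [-0.0, 0.9, -0.7]
opening: 0.53
grasp_force: 0.0
```

Call:
{"op": "send_rows", "data": {
  "plan": [
    [120, 0.001, 0, 0.002, 0],
    [120, 0, 0, 0.0015, 0],
    [120, 0, 0, 0.001, 0],
    [120, 0, 0, 0, 0],
    [255, 0, 0, 0, 0],
    [255, 0, 0, 0, 0],
    [255, 0, 0, 0, 0],
    [255, 0, 0, 0, 0],
    [255, 0, 0, 0, 0],
    [255, 0, 0, 0, 0],
    [255, 0, 0, 0, 0],
    [255, 0, 0, 0, 0],
    [255, 0, 0, 0, 0],
    [255, 0, 0, 0, 0],
    [255, 0, 0, 0, 0]
  ]
}}

```text
time_s: 22.67
position: [0.47, -0.16, 0.0149]
tcp_rot: [[-0.973, -0.229, 0.0], [-0.229, 0.973, -0.0], [-0.0, -0.0, -1.0]]
force: [-0.4, -0.1, 1.1]
opening: 0.258
grasp_force: 29.9
```

Call:
{"op": "send_rows", "data": {
  "plan": [
    [255, 0, 0, -0.005, 0],
    [255, 0, 0, -0.01, 0],
    [255, 0, 0, -0.02, 0],
    [255, 0, 0, -0.03, 0],
    [255, 0, 0, -0.03, 0],
    [255, 0, 0, -0.02, 0],
    [255, 0, 0, -0.005, 0],
    [255, 0, 0, 0, 0]
  ]
}}

```text
time_s: 23.33
position: [0.4709, -0.1604, 0.137]
tcp_rot: [[-0.973, -0.229, 0.004], [-0.229, 0.973, -0.003], [-0.003, -0.003, -1.0]]
force: [-0.8, 0.6, -0.5]
opening: 0.253
grasp_force: 30.0
```

Run:
```python
from h import *
s=read_state();print(s['position'].round(4),s['opening'],s['grasp_force'])
p,d=capture("top");p2,_=capture("scene")
cv2.imwrite("pics/t5.png",np.hstack([cv2.resize(p[200:320,300:450],None,fx=2.7,fy=2.7),cv2.resize(p2[150:270,300:420],(324,324))]))
```

```text
[ 0.4709 -0.1604  0.137 ] 0.2531264789360608 29.951302332028718
```

View pics/t5.png

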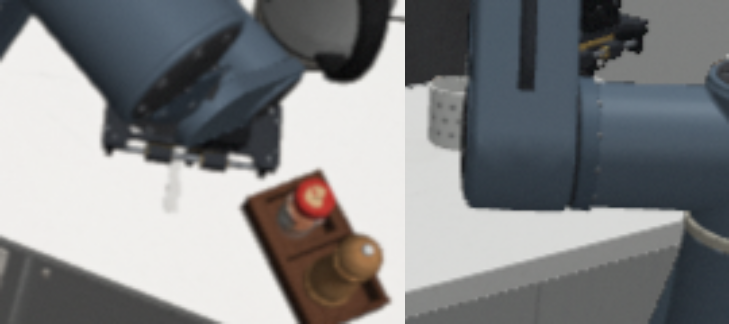

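The spoon hangs level in the jaws: handle at crop (172,190), the bowl side hidden by the gripper. Next, turn to yaw 90 (tool x = -X, tool y = +Y) and carry it to the far bay.

Call:
{"op": "send_rows", "data": {
  "plan": [
    [255, 0, 0, 0, 0.05],
    [255, 0, 0, 0, 0.1],
    [255, 0, 0, 0, 0.08],
    [255, 0, 0, 0, 0],
    [255, 0, 0, 0, 0]
  ]
}}

```text
time_s: 23.85
position: [0.4692, -0.1595, 0.1335]
tcp_rot: [[-1.0, -0.003, -0.003], [-0.003, 1.0, 0.002], [0.003, 0.002, -1.0]]
force: [-0.3, 0.1, -0.7]
opening: 0.251
grasp_force: 30.0
```

Call:
{"op": "send_rows", "data": {
  "plan": [
    [255, 0, 0.01, 0, 0],
    [255, 0, 0.02, 0, 0],
    [255, 0, 0.035, 0, 0],
    [255, 0, 0.035, 0, 0],
    [255, 0, 0.035, 0, 0],
    [255, 0, 0.035, 0, 0],
    [255, 0, 0.035, 0, 0],
    [255, 0, 0.035, 0, 0],
    [255, 0, 0.035, 0, 0],
    [255, 0, 0.035, 0, 0],
    [255, 0, 0.035, 0, 0],
    [255, 0, 0.035, 0, 0],
    [255, 0, 0.035, 0, 0],
    [255, 0, 0.035, 0, 0],
    [255, 0, 0.035, 0, 0],
    [255, 0, 0.035, 0, 0],
    [255, 0, 0.02, 0, 0],
    [255, 0, 0.015, 0, 0],
    [255, 0, 0, 0, 0],
    [255, 0, 0, 0, 0]
  ]
}}

```text
time_s: 25.52
position: [0.468, 0.3956, 0.1341]
tcp_rot: [[-1.0, -0.004, -0.001], [-0.004, 1.0, -0.001], [0.001, -0.001, -1.0]]
force: [0.3, 0.2, -0.4]
opening: 0.254
grasp_force: 30.0
```

Run:
```python
from h import *
s=read_state();print(s['position'].round(4),s['tcp_rot'].round(3).tolist(),s['opening'],s['joint_positions'].round(1))
p,d=capture("top");p2,d2=capture("scene")
z=np.load("scene0.npz");W,_,_=cloud("scene",z['d']);m=np.zeros(z['d'].shape,bool);m[225:275,185:270]=1
P=W[m&(W[...,2]>.017)&(W[...,2]<.035)];print("tray from scene",rect(P),P[:,2].mean())
cv2.imwrite("pics/t6.png",np.hstack([cv2.resize(p[140:290,130:290],None,fx=2.4,fy=2.4),cv2.resize(p2[150:290,160:320],(411,360))]))
```

```text
[0.468  0.3956 0.1341] [[-1.0, -0.004, -0.001], [-0.004, 1.0, -0.001], [0.001, -0.001, -1.0]] 0.2539682383043276 [ 29.8  36.6  88.9  -0.   54.6 -60.5]
tray from scene (array([467.5, 353.1]), array([173.1, 210.8]), 89.7) 0.023148690398845644
```

View pics/t6.png

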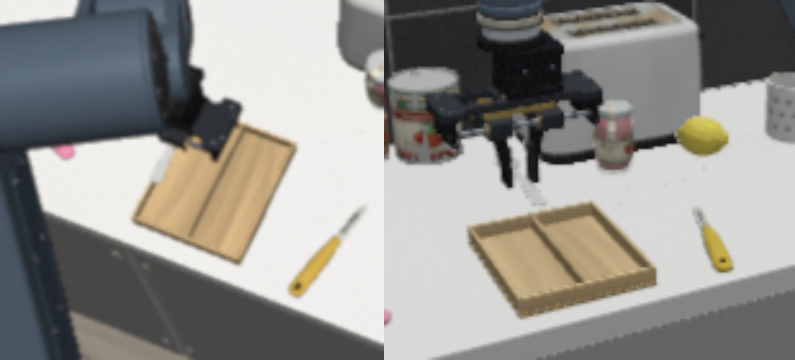

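Call:
{"op": "send_rows", "data": {
  "plan": [
    [255, 0, -0.001, 0.01, 0],
    [255, 0, 0, 0.02, 0],
    [255, 0, 0, 0.025, 0],
    [255, 0, 0, 0.02, 0],
    [255, 0, 0, 0.015, 0],
    [255, 0, 0, 0.01, 0],
    [255, 0, 0, 0.006, 0],
    [255, 0, 0, 0.003, 0],
    [255, 0, 0, 0, 0],
    [255, 0, 0, 0, 0]
  ]
}}

```text
time_s: 26.45
position: [0.4699, 0.3942, 0.0265]
tcp_rot: [[-1.0, -0.001, 0.001], [-0.001, 1.0, 0.001], [-0.001, 0.001, -1.0]]
force: [-0.1, -0.5, -0.1]
opening: 0.248
grasp_force: 30.0
```

Call:
{"op": "send_rows", "data": {
  "plan": [
    [255, 0, 0, 0.003, 0],
    [255, 0, 0, 0.002, 0],
    [255, 0, 0, 0.001, 0],
    [255, 0, 0, 0, 0],
    [255, 0, 0, 0, 0],
    [150, 0, 0, 0, 0],
    [150, 0, 0, 0, 0],
    [150, 0, 0, 0, 0],
    [150, 0, 0, 0, 0],
    [150, 0, 0, 0, 0],
    [150, 0, 0, 0, 0]
  ]
}}

```text
time_s: 27.37
position: [0.4694, 0.3941, 0.0199]
tcp_rot: [[-1.0, -0.001, 0.0], [-0.001, 1.0, 0.0], [-0.0, 0.0, -1.0]]
force: [0.3, -0.0, -0.6]
opening: 0.408
grasp_force: 0.0
```

Call:
{"op": "send_rows", "data": {
  "plan": [
    [150, 0, 0, -0.005, 0],
    [150, 0, 0, -0.01, 0],
    [150, 0, 0, -0.025, 0],
    [150, 0, 0, -0.03, 0],
    [150, 0, 0, -0.025, 0],
    [150, 0, 0, -0.01, 0],
    [0, 0.002, -0.01, 0, 0],
    [0, 0.005, -0.02, 0, 0],
    [0, 0.007, -0.03, 0, 0],
    [0, 0.007, -0.03, 0, 0],
    [0, 0.007, -0.03, 0, 0],
    [0, 0.007, -0.03, 0, 0],
    [0, 0.007, -0.03, 0, 0],
    [0, 0.005, -0.025, 0, 0],
    [0, 0.0035, -0.018, 0, 0],
    [0, 0.001, -0.007, 0, 0],
    [0, 0, 0, 0, 0.1],
    [0, 0, 0, 0, 0.1],
    [0, 0, 0, 0, 0.062],
    [0, 0, 0, 0, 0]
  ]
}}

```text
time_s: 29.03
position: [0.4175, 0.164, 0.1242]
tcp_rot: [[-0.966, 0.259, -0.001], [0.259, 0.966, -0.0], [0.001, -0.0, -1.0]]
force: [-0.4, 0.1, 0.4]
opening: 1.0
grasp_force: 0.0
```

Run:
```python
from h import *
s=read_state();R,x=s['tcp_rot'],s['position'];print(x.round(4),np.degrees(np.arctan2(R[1,1],R[0,1])))
print((R.T@np.r_[np.array([.4177,.1637])-x[:2],0]).round(4))
p,d=capture("top");p2,_=capture("scene")
cv2.imwrite("pics/t7.png",np.hstack([cv2.resize(p[150:290,150:310],(411,360)),cv2.resize(p2[190:290,180:320],(389,278)) if 0 else cv2.resize(p2[150:290,170:320],(386,360))]))
```

```text
[0.4175 0.164  0.1242] 74.98898557542479
[-0.0002 -0.0002 -0.    ]
```

View pics/t7.png

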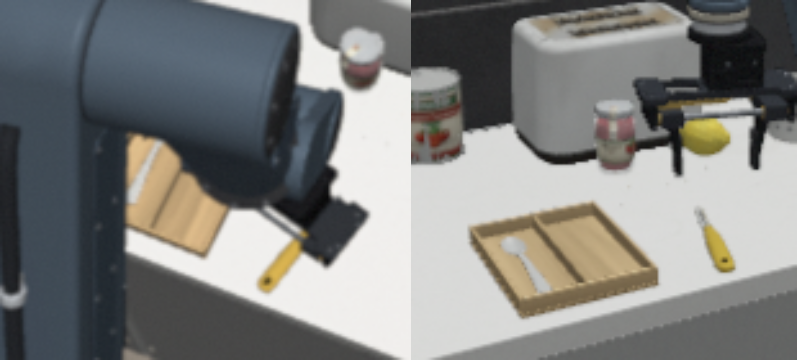

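The spoon lies in the left bay, bowl away from us (scene crop (525,265)). Now grip the peeler.

Call:
{"op": "send_rows", "data": {
  "plan": [
    [0, 0, 0, 0.01, 0],
    [0, 0, 0, 0.02, 0],
    [0, 0, 0, 0.025, 0],
    [0, 0, 0, 0.02, 0],
    [0, 0, 0, 0.015, 0],
    [0, 0, 0, 0.007, 0],
    [0, 0, 0, 0.003, 0],
    [0, 0, 0, 0.001, 0],
    [0, 0, 0, 0, 0],
    [0, 0, 0, 0, 0]
  ]
}}

```text
time_s: 29.97
position: [0.4186, 0.1641, 0.0245]
tcp_rot: [[-0.966, 0.257, 0.001], [0.257, 0.966, 0.0], [-0.001, 0.001, -1.0]]
force: [-0.4, -0.4, 0.4]
opening: 1.002
grasp_force: 0.0
```

Call:
{"op": "send_rows", "data": {
  "plan": [
    [0, 0, 0, 0.003, 0],
    [0, 0, 0, 0.003, 0],
    [0, 0, 0, 0.001, 0],
    [0, 0, 0, 0, 0],
    [150, 0, 0, 0, 0],
    [255, 0, 0, 0, 0],
    [255, 0, 0, 0, 0],
    [255, 0, 0, 0, 0],
    [255, 0, 0, 0, 0],
    [255, 0, 0, 0, 0],
    [255, 0, 0, 0, 0],
    [255, 0, 0, 0, 0],
    [255, 0, 0, 0, 0],
    [255, 0, 0, 0, 0],
    [255, 0, 0, 0, 0],
    [255, 0, 0, 0, 0],
    [255, 0, 0, 0, 0],
    [255, 0, 0, 0, 0]
  ]
}}

```text
time_s: 31.47
position: [0.4181, 0.164, 0.0169]
tcp_rot: [[-0.966, 0.258, -0.0], [0.258, 0.966, -0.0], [0.0, -0.0, -1.0]]
force: [0.5, -0.9, -0.1]
opening: 0.247
grasp_force: 30.0
```

Call:
{"op": "send_rows", "data": {
  "plan": [
    [255, 0, 0, -0.005, 0],
    [255, 0, 0, -0.01, 0],
    [255, 0, 0, -0.025, 0],
    [255, 0, 0, -0.03, 0],
    [255, 0, 0, -0.02, 0],
    [255, 0, 0, -0.01, -0.06],
    [255, 0, 0, 0, -0.1],
    [255, 0, 0, 0, -0.1],
    [255, -0.0025, 0.01, 0, 0],
    [255, -0.005, 0.025, 0, 0],
    [255, -0.007, 0.035, 0, 0],
    [255, -0.007, 0.035, 0, 0],
    [255, -0.005, 0.025, 0, 0],
    [255, -0.002, 0.01, 0, 0],
    [255, -0.001, 0.006, 0, 0],
    [255, 0, 0, 0, 0],
    [255, 0, 0, 0, 0]
  ]
}}

```text
time_s: 32.88
position: [0.4468, 0.3092, 0.1165]
tcp_rot: [[-1.0, 0.001, -0.002], [0.001, 1.0, -0.001], [0.002, -0.001, -1.0]]
force: [-0.6, 0.4, -0.9]
opening: 0.248
grasp_force: 30.0
```

Run:
```python
from h import *
s=read_state();R,x=s['tcp_rot'],s['position'];print(x.round(4),np.degrees(np.arctan2(R[1,1],R[0,1])),s['opening'])
p,d=capture("top");p2,_=capture("scene")
H,S,V=cv2.split(cv2.cvtColor(p2,cv2.COLOR_BGR2HSV))
print("proj tray corners",proj("scene",[[.3676,.267,.026],[.3676,.437,.026],[.5676,.437,.026],[.5676,.267,.026]]).round(0).tolist())
cv2.imwrite("pics/t8.png",np.hstack([cv2.resize(p[150:290,150:310],(411,360)),cv2.resize(p2[150:290,170:320],(386,360))]))
```

```text
[0.4468 0.3092 0.1165] 89.922440806413 0.2477917772835436
proj tray corners [[266.0, 253.0], [212.0, 266.0], [192.0, 238.0], [240.0, 227.0]]
```

View pics/t8.png

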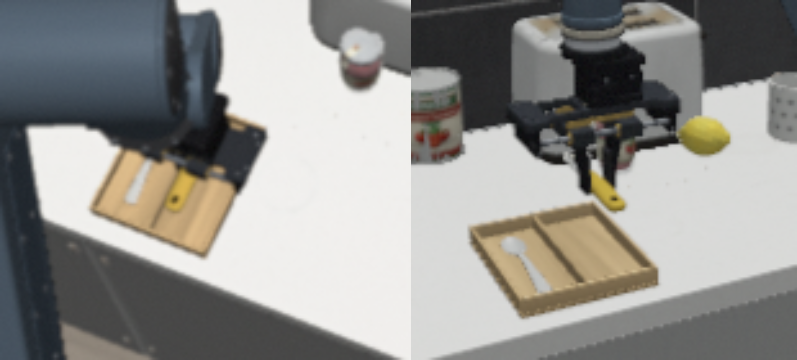

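Call:
{"op": "send_rows", "data": {
  "plan": [
    [255, -0.0007, 0.0008, 0.01, 0],
    [255, 0, 0, 0.02, 0],
    [255, 0, 0, 0.025, 0],
    [255, 0, 0, 0.015, 0],
    [255, 0, 0, 0.01, 0],
    [255, 0, 0, 0.005, 0],
    [255, 0, 0, 0.003, 0],
    [255, 0, 0, 0.002, 0],
    [255, 0, 0, 0, 0],
    [255, 0, 0, 0, 0]
  ]
}}

```text
time_s: 33.82
position: [0.4489, 0.311, 0.0275]
tcp_rot: [[-1.0, 0.001, 0.001], [0.001, 1.0, 0.001], [-0.001, 0.001, -1.0]]
force: [0.2, 0.8, -0.9]
opening: 0.252
grasp_force: 30.0
```

Call:
{"op": "send_rows", "data": {
  "plan": [
    [255, 0, 0, 0.002, 0],
    [255, 0, 0, 0.002, 0],
    [255, 0, 0, 0.001, 0],
    [255, 0, 0, 0, 0],
    [255, 0, 0, 0, 0],
    [150, 0, 0, 0, 0],
    [150, 0, 0, 0, 0],
    [150, 0, 0, 0, 0],
    [150, 0, 0, 0, 0],
    [150, 0, 0, 0, 0],
    [150, 0, 0, 0, 0]
  ]
}}

```text
time_s: 34.73
position: [0.4484, 0.3108, 0.0219]
tcp_rot: [[-1.0, 0.001, 0.0], [0.001, 1.0, 0.0], [-0.0, 0.0, -1.0]]
force: [-0.3, 0.1, -0.5]
opening: 0.41
grasp_force: 0.0
```

Lift clear and move aside, towards the block side, for a clear view.

Call:
{"op": "send_rows", "data": {
  "plan": [
    [150, 0, 0, -0.005, 0],
    [150, 0, 0, -0.01, 0],
    [150, 0, 0, -0.025, 0],
    [150, 0, 0, -0.035, 0],
    [150, 0, 0, -0.04, 0],
    [150, 0, 0, -0.04, 0],
    [150, 0, 0, -0.03, 0],
    [150, 0, 0, -0.01, 0],
    [150, 0, -0.02, 0, 0],
    [150, 0, -0.035, 0, 0],
    [150, 0, -0.035, 0, 0],
    [150, 0, -0.035, 0, 0],
    [150, 0, -0.035, 0, 0],
    [150, 0, -0.035, 0, 0],
    [150, 0, -0.035, 0, 0],
    [150, 0, -0.035, 0, 0],
    [150, 0, -0.02, 0, 0],
    [150, 0, 0, 0, 0],
    [150, 0, 0, 0, 0]
  ]
}}

```text
time_s: 36.32
position: [0.4478, 0.0251, 0.2169]
tcp_rot: [[-1.0, 0.004, -0.001], [0.004, 1.0, 0.001], [0.001, 0.001, -1.0]]
force: [-0.3, 0.8, -0.4]
opening: 0.412
grasp_force: 0.0
```

Run:
```python
from h import *
s=read_state();print(s['position'].round(4),s['qvel'].round(2))
p,d=capture("top");W,_,_=cloud("top",d);p2,d2=capture("scene");W2,_,_=cloud("scene",d2)
H,S,V=cv2.split(cv2.cvtColor(p,cv2.COLOR_BGR2HSV))
m=np.zeros(d.shape,bool);m[180:255,185:258]=1
k=m&(H>18)&(H<32)&(S>170);P=W[k];print("peeler handle",k.sum(),P.mean(0).round(4),rect(P))
k=m&(S<50)&(V>130)&(W[...,2]<.018);P=W[k&(W[...,2]>.003)&(abs(W[...,1]-.394)<.04)&(abs(W[...,0]-.467)<.09)]
print("spoon",len(P),P.mean(0).round(4),rect(P))
m[:]=0;m[240:335,380:470]=1
P=W[m&(W[...,2]>.155)&(W[...,2]<.185)];print("mill",P.mean(0).round(4),rect(P))
P=W[m&(W[...,2]>.1)&(W[...,2]<.12)&(W[...,0]>.46)];print("jar",P.mean(0).round(4))
cv2.imwrite("pics/t9.png",np.hstack([cv2.resize(p[150:340,170:450],(560,380))[:, :],cv2.resize(p2[200:280,170:280],(240,175)) if 0 else cv2.copyMakeBorder(cv2.resize(p2[215:275,180:275],(240,152)),0,228,0,0,0)]))
```

```text
[0.4478 0.0251 0.2169] [2.47 0.1  0.18 0.34 0.23 0.22]
peeler handle 0 [nan nan nan] (array([0., 0.]), array([0., 0.]), 0.0)
spoon 0 [nan nan nan] (array([0., 0.]), array([0., 0.]), 0.0)
mill [ 0.4258 -0.3791  0.1639] (array([ 427.1, -380.2]), array([41.1, 43.2]), 62.2)
jar [ 0.486  -0.3236  0.1135]<stdin>:6: RuntimeWarning: Mean of empty slice.
  ret = um.true_divide(
<stdin>:8: RuntimeWarning: Mean of empty slice.
```

View pics/t9.png

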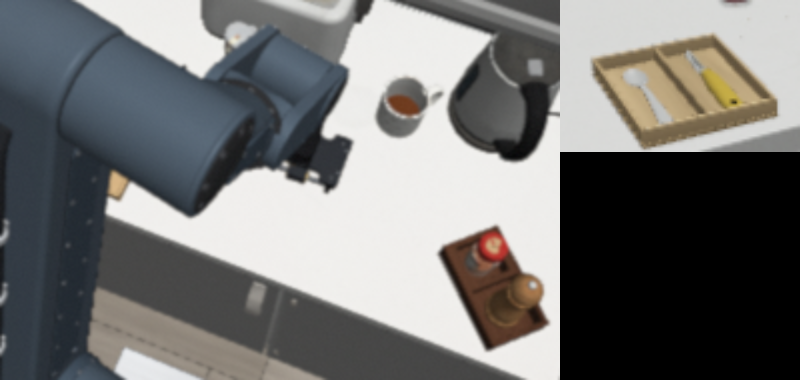

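The spoon lies in the left bay and the peeler in the right bay, with the mill and jar in their wells. One numeric check of the two in the tray from the scene camera before handing in.

Run:
```python
from h import *
p,d=capture("scene");W,_,_=cloud("scene",d);H,S,V=cv2.split(cv2.cvtColor(p,cv2.COLOR_BGR2HSV))
m=np.zeros(d.shape,bool);m[222:275,185:275]=1
print("yellow ends expected", proj("scene",[[.383,.311,.015],[.488,.311,.015],[.553,.311,.01]]).round(0).tolist())
for n,k,z in(("handle",m&(H>20)&(H<35)&(S>160),.014),("spoon",m&(S<40)&(V>140),.009)):
    l,st=cv2.connectedComponentsWithStats(k.astype(np.uint8))[1:3]
    for i in range(1,len(st)):
        if st[i,4]>15:
            vu=np.argwhere(l==i);P=plane("scene",vu[:,::-1],z);Q=W[l==i];print(n,st[i].tolist(),rect(P),"z depth",Q[:,2].mean().round(4))
```

```text
yellow ends expected [[251.0, 257.0], [237.0, 243.0], [230.0, 236.0]]
handle [237, 243, 14, 14, 80] (array([441.6, 314.2]), array([91.2, 19. ]), 1.8) z depth 0.0192
spoon [185, 222, 90, 53, 2467] (array([501.7, 348.5]), array([317.7, 347.1]), 63.6) z depth 0.003
spoon [230, 235, 7, 9, 23] (array([530.7, 310.3]), array([10.2, 60.7]), 87.6) z depth 0.0139
spoon [205, 242, 20, 22, 126] (array([474. , 392.4]), array([147.1,  27.8]), 1.5) z depth 0.0113
```

```bash
python3 -c "
from rig import *
print(hand_in())"
```

```text
the job is handed in; nothing more can be done
None
```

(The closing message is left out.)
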